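# Set and lock the sunk leg of a sewing-machine extension table

## Robot

A 7-joint arm with a two-finger parallel gripper is mounted at the origin on the work surface. World frame = base frame: x ahead of the robot, y to its left, z up, the work surface at z = 0. Lengths are in m, angles in rad, forces in N, time in s.
With the tool pointing down it reaches from about 0.4 to 0.875 m from the base axis. Payload 19.3 kg.
Tool frame: the origin (TCP) lies midway between the tips of the shut fingers; the grasp point (between the pads) lies 19 mm behind it; z points along the fingers, y is the line along which they close (so a half turn about z gives the same grasp; the last joint's range is limited). The gripper opens to 85 mm and grips with 20 to 120 N. Pads are 22 mm wide; open, the fingers measure 114 mm over their backs; the gripper's body (76 mm by 85 mm) begins 54 mm behind the grasp point. The pads swing forward as they close: fully open they stand 13 mm farther back than shut.
Start: joints at [-1.211, 0.521, -0.036, 1.599, 0.021, 1.021, -0.113], TCP at [0.26, 0.568, 0.231] pointing down, gripper open.
Joint ranges: [-2.91, 2.91], [-0.3, 2.13], [-1.5, 1.42], [0.17, 2.43], [-1.26, 4.41], [0.16, 1.93], [-2.52, 2.52]. Speed limits (rad/s): [1.89, 1.89, 2.39, 2.39, 3.01, 3.01, 3.01].

## Interface

Orientations are given as [roll, pitch, yaw] about the fixed x, y, z axes, in that order (R = Rz(yaw) Ry(pitch) Rx(roll)).
In Python, from workcell import bot gives the robot as it stands.
- The arm moves only by the tool move_arm, never from a script. Its argument "moves" is a list that holds one entry, the list of rows, each a list of 7 numbers: the opening, from 0 (shut) to 1 (fully open), then the shift along the tool's x, y, z in units of 1000 mm (1.0 is 1000 mm), then the turn, a rotation vector about the tool's x, y, z in units of 2 pi rad (1.0 is 2 pi rad). A call has 1 to 5 rows; each row is the pose to reach, as a shift and turn from the pose commanded when the call began, along the tool's axes at that moment, turning the shorter way round; what a row does not reach only later rows make up. A row lasts 1/10 s, in which the tool goes at most 50 mm and 8.59 degrees, less where a joint would pass 70% of its speed; a pose out of reach is approached as far as the arm can. A call with a number of a shift or a turn outside -1 to 1 is refused whole. A call with a gripper value outside its range is refused whole. The fingers move at their own pace and stop on an object; "force" is the grip in N (left out, the last holds). Time passes only in rows, so rows that repeat a pose let the fingers close. It gives the time, the measured TCP pose, the force, the opening and the grip force at its end, in the units of the state.
- bot.observe(): the state, without advancing time (a new reading comes with each control period).
- bot.grab_frame(name): name is "scene" or "top" or "wrist"; returns the picture (384x512x3 uint8, red, green, blue); there is no depth.
- bot.camera_params(name): a dict with "vertical_fov" (degrees; the focal length in pixels is half the picture's height over the tangent of half this angle, whatever the lens; pixels are square), "cx", "cy" (the principal point, pixels), "R" (3x3) and "t" (3): a world point X has camera coordinates R X + t. Camera axes: x right, y down, z forward; pixel columns grow to the right and rows downward; lengths in m; the calibration is good to about 2 mm. A picture is of the moment at which its call begins: read the wrist's pose just before it. camera_params takes no time and is no camera call; for the wrist camera it gives the pose at the moment of the call.
- bot.job_done(): hands the job in; it is judged then, once.
The state is a dict: "clock": time; "qpos": joint angles; "qd": joint speeds; "joint_efforts": joint torques, N m; "position": TCP position; "tool_rot": TCP orientation; "force": force on the tool from outside, world axes, zero at the start; "moment": the same for the moment, N m; "grip_width": finger opening in m; "finger_force": force on a finger pad.
Only numpy, scipy, OpenCV 4.12 (cv2) and the standard library are available. Lean on these libraries where they do the work, as an engineer would, in place of code of your own. Each camera call takes 0.05 s, during which the arm holds its last target. There are 200 camera calls.

## Task

The sewing machine's plywood extension table lies face down on the bench with its four telescopic legs up; three are set and locked, the fourth has sunk into its socket with its cam lever open. Draw that leg up until its black ring mark just shows above the collar, as high as the other three, and, holding it there, sweep its upright cam lever clockwise (seen from above) fully home with the same hand. Finish while still gripping the leg at its mark with the lever home - do not let go - and leave the two thread spools, the tweezers and the screwdriver alone.

Things in the scene. Friction and masses are not known exactly. Their poses are not given: they have to be found in the camera images.
- ext_table: Face-down extension table, fixed: plywood panel 260 x 360 x 10 mm, cut-out in one long side. Origin on the bench below the loose leg's axis; panel from -30 to +230 mm in its x, +30 to -330 in its y, z up. Upright legs at (0,0) (loose) and, locked, at (200,0), (0,-300), (200,-300) mm; those end 116 mm above the bench. Sockets 37 mm in diameter (foot flange 56 mm square, up to 18 mm).
- collar (a point): Point on the loose leg's axis, level with the top face of its grey collar ring (the cam ring, 44 mm in diameter, from 46 to 60 mm above the bench). Does not move.
- leg: The loose leg: upright aluminium tube 26 mm in diameter; its top 14 mm is a black rubber foot of the same diameter. Origin at the centre of its flat top face. It slides up and down, turns freely about its own axis (so with the grip), weighs about 0.14 kg and sinks if let go. At its mark the top is 56 mm above the collar (116 mm above the bench) and the 2.5 mm black ring just clears the collar.
- leg_slide (a joint): Height of the loose leg in its socket, m: 0 fully sunk, as it starts (top face 34 mm above the collar), 0.022 at the ring mark, 0.037 upper stop.
- cam (a joint): Angle of the loose leg's cam ring, rad: 0 fully open, grows as the lever is swept clockwise seen from above, 0.9 fully home against its stop (the lever then points along the table's +y, straight out over the panel's short edge, as the other three stand over theirs). Starts at 0 to 0.2. It stays where it is left; turning it takes about 0.1 N m, some 4 N at the lever.
- lever (a point): Top of the loose leg's cam lever, mid-blade. The lever is an upright grey blade that stands on the collar ring and turns with it about the leg's axis: from 17 to 35 mm off the axis, 7 mm thick, rising 44 mm above the collar's top. A finger gripping the leg low, just above the collar, sweeps it along when the grip turns about the leg.
- spool_a: Thread spool standing on the bench, 50 mm in diameter, 105 mm tall; origin at the centre of its underside. Leave alone.
- spool_b: Thread spool standing on the panel between the legs, 50 mm in diameter, 105 mm tall; origin at the centre of its underside. Leave alone.
- tweezers: Steel tweezers lying on the bench, 140 mm long, 22 mm wide, 6 mm high; origin near the middle, underside. Leave alone.
- screwdriver: Screwdriver lying on the bench, 170 mm long. Leave alone.

How it is judged:
On the way:
1. the leg is gripped and held at its ring mark (within 4 mm) while the cam lever is still open (value of joint leg_slide between 0.018 and 0.026 m and value of joint cam below 0.5 rad and contact force between the fingers and leg above 1 N), for 0.2 s.
At the end, for the whole second after the job is handed in: The leg stands within 4 mm of its ring mark (top face 52 to 60 mm above the collar), the cam lever is within 0.08 rad of its closed stop, and the fingers still grip the leg (more than 1 N) (value of joint leg_slide between 0.018 and 0.026 m and value of joint cam above 0.82 rad and contact force between the fingers and leg above 1 N); the arm keeps its last pose, push and grip.
It fails at once if the cam lever is closed past 0.55 rad with the leg more than 6 mm off its mark or not held (value of joint cam above 0.55 rad and (value of joint leg_slide below 0.016 m or value of joint leg_slide above 0.028 m or contact force between the fingers and leg below 0.2 N)).
It fails at once if a spool, the tweezers or the screwdriver is disturbed (moved more than 20 mm) (distance of any of spool_a, spool_b, tweezers, screwdriver from where it was at the start of the episode above 0.02 m).
It also fails if it takes over 43 s, if anything falls off the work surface, if the arm or the gripper's body presses on something with over 40 N, if the wrist force passes 120 N, or if a joint passes its speed limit or range.

## Working session

There is one attempt and no reset: what is moved stays moved. The work goes in short steps, Python scripts to look and compute and a tool call to move; the robot and the scene stay as the last step left them, time stands still between calls to the robot, and variables do not carry over. Pictures are saved under pics/ and viewed, at most 10 in all, crops included, and the job is handed in when it is done.

Besides the shell and the picture viewer there is one more tool, called after "Request:" as name(argument=value, ...) on one line, values as JSON. move_arm: Moves the arm, as the interface text tells. Shifts and turns lie within -1 to 1; 1 stands for 1000 mm of shift or 2 pi rad of turn. Its arguments: {"type":"object","properties":{"moves":{"type":"array"},"force":{"type":"number"}},"required":["moves"]}

```bash
mkdir -p pics; ls; python3 - <<'E'
from workcell import bot
import cv2,json
for n in("top","scene"):
    cv2.imwrite(f"pics/{n}0.png",bot.grab_frame(n)[:,:,::-1]); c=bot.camera_params(n); print(n,c)
s=bot.observe(); print(s)
E
```

```text
pics
top {'vertical_fov': 47.73687233351045, 'cx': 255.59568241012045, 'cy': 190.937706206147, 'R': array([[ 0.0233381 , -0.99939359, -0.02584139],
       [-0.99752544, -0.02156418, -0.06691774],
       [ 0.06631991,  0.02733917, -0.9974238 ]]), 't': array([0.06936914, 0.5955811 , 1.16980821])}
scene {'vertical_fov': 49.15872553849438, 'cx': 259.8897952581109, 'cy': 190.44330578189596, 'R': array([[ 0.81884939,  0.57375588,  0.01702544],
       [ 0.43576913, -0.60206524, -0.66904612],
       [-0.37361872,  0.55526717, -0.74302586]]), 't': array([-0.53700423, -0.16659152,  1.24563795])}
{'clock': 0.1, 'qpos': array([-1.21119176,  0.52196084, -0.03633439,  1.59991889,  0.02114328,
        1.0210851 , -0.11281388]), 'qd': array([ 5.44478164e-05, -4.71424894e-04, -1.56320884e-04, -4.05244938e-04,
        2.14559291e-03, -8.08923436e-04,  7.36556963e-04]), 'joint_efforts': array([ 4.47217404e-03, -9.28491855e+01,  1.98429465e+00, -3.70535553e+01,
        1.81805470e-02,  5.39144356e-03,  5.73735150e-06]), 'position': array([0.26032582, 0.56789079, 0.23079068]), 'tool_rot': array([-3.14060204e+00,  1.60638398e-05,  2.71173904e+00]), 'force': array([-0.51854697,  0.87448903, -0.32551286]), 'moment': array([-0.03465929, -0.01792271,  0.03225657]), 'finger_force': 0.0, 'grip_width': 0.0855938223596071}
```

View pics/top0.png

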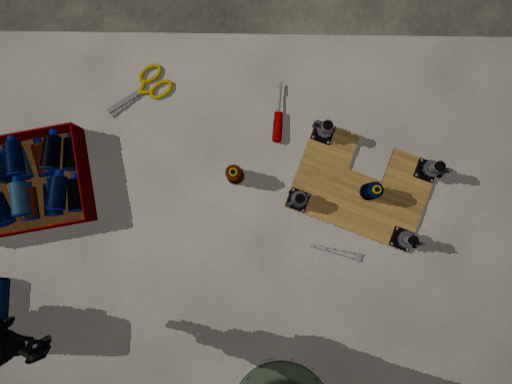

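View pics/scene0.png

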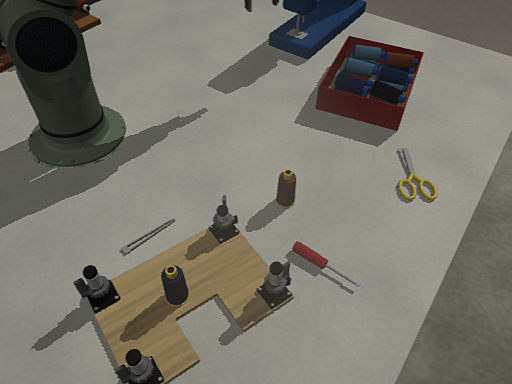

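```bash
cat > h.py <<'E'
import numpy as np
def K(c): return 192/np.tan(np.radians(c["vertical_fov"]/2))
def ray(c,uv,z):
    d=c["R"].T@np.array([(uv[0]-c["cx"])/K(c),(uv[1]-c["cy"])/K(c),1]); o=-c["R"].T@c["t"]
    return o+d*(z-o[2])/d[2]
def proj(c,X):
    p=c["R"]@np.array(X)+c["t"]; return np.array([c["cx"],c["cy"]])+K(c)*p[:2]/p[2]
E
python3 - <<'E'
from workcell import bot
import cv2,numpy as np
from h import *
t=cv2.imread("pics/top0.png");s=cv2.imread("pics/scene0.png")
a=cv2.resize(t[110:260,270:460],None,fx=4,fy=4,interpolation=3)
b=cv2.resize(s[180:300,190:310],None,fx=5,fy=5,interpolation=3)
cv2.imwrite("pics/a.png",a);cv2.imwrite("pics/b.png",b)
c=bot.camera_params("top");d=bot.camera_params("scene")
for uv,z in [((297,198),.094),((327,125),.116),((440,167),.116),((412,241),.116),((235,172),.1),((376,189),.115)]:print(uv,ray(c,uv,z))
print(ray(d,(222,209),.094))
E
```

```text
(297, 198) [ 0.57314786 -0.02593528  0.094     ]
(327, 125) [ 0.75922337 -0.09727765  0.116     ]
(440, 167) [ 0.65763658 -0.38059375  0.116     ]
(412, 241) [ 0.4714494  -0.31096939  0.116     ]
(235, 172) [0.63626323 0.13468358 0.1       ]
(376, 189) [ 0.5990143  -0.22186991  0.115     ]
[ 0.57429376 -0.03465583  0.094     ]
```

View pics/a.png

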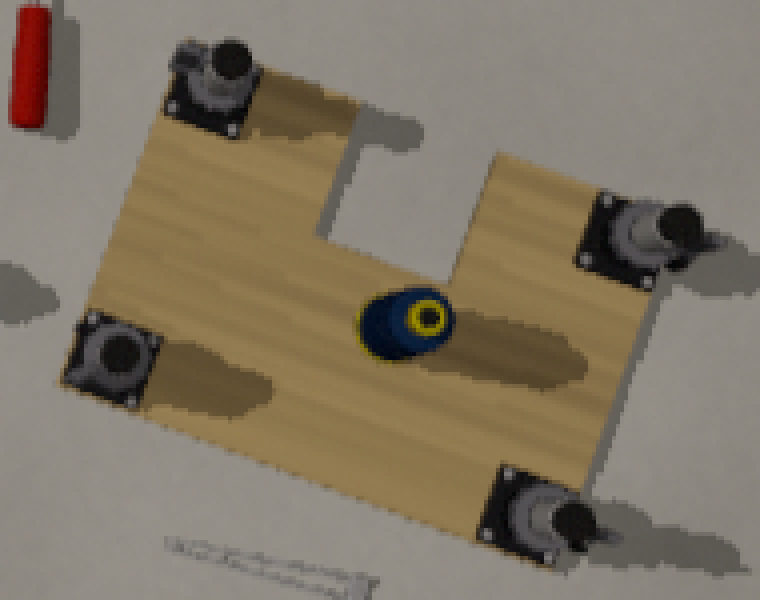

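View pics/b.png

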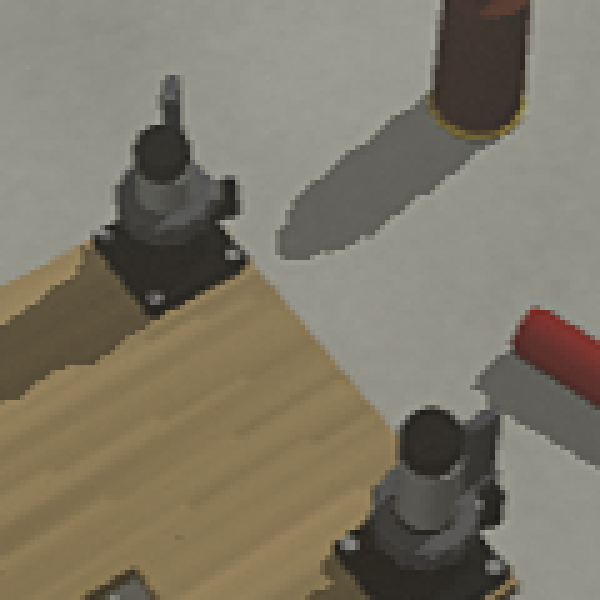

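Loose leg is at top-image (300,198), short, lever lower-left (world ~120°); the other three tops give yaw ≈ -20° and predict the loose leg at (0.571,-0.029), matching its own ray.

Request:
move_arm(moves=[[[1,-0.531,-0.413,0,0,0,0.1667],[1,-0.531,-0.413,0,0,0,0.1667],[1,-0.531,-0.413,0,0,0,0.1667],[1,-0.531,-0.413,0,0,0,0.1667],[1,-0.531,-0.413,0,0,0,0.1667]]], force=50)

```text
clock: 0.6
position: [0.3763, 0.3444, 0.2312]
tool_rot: [-3.141, -0.0, 1.956]
force: [2.1, 1.2, 0.0]
grip_width: 0.0852
finger_force: 0.0
```

```bash
cat >> h.py <<'E'
from scipy.spatial.transform import Rotation as Ro
def delta(s,P,yaw):
    R=Ro.from_euler('xyz',s["tool_rot"]); G=Ro.from_euler('xyz',[np.pi,0,np.radians(yaw)])
    print("t",s["clock"],"q",s["qpos"].round(2),"pos",s["position"].round(4),"rot",np.degrees(s["tool_rot"]).round(1))
    print("shift",(R.inv().apply(np.array(P)-s["position"])).round(4),"turn",((R.inv()*G).as_rotvec()/2/np.pi).round(4))
E
python3 - <<'E'
from workcell import bot
from h import *
delta(bot.observe(),[.571,-.029,.231],95)
E
```

```text
t 0.6 q [-1.    0.34  0.18  1.91 -0.08  0.9  -0.39] pos [0.3763 0.3444 0.2312] rot [-180.    -0.   112.1]
shift [-4.192e-01  4.020e-02  2.000e-04] turn [-0.     -0.      0.0474]
```

Request:
move_arm(moves=[[[1,-0.419,0.04,0,0,0,0.0474],[1,-0.419,0.04,0,0,0,0.0474],[1,-0.419,0.04,0,0,0,0.0474],[1,-0.419,0.04,0,0,0,0.0474],[1,-0.419,0.04,0,0,0,0.0474]]])

```text
clock: 1.1
position: [0.4932, 0.1235, 0.2313]
tool_rot: [3.142, -0.0, 1.664]
force: [0.2, 1.2, 0.3]
grip_width: 0.0858
finger_force: 0.0
```

```bash
python3 - <<'E'
from workcell import bot
from h import *
delta(bot.observe(),[.571,-.029,.231],95)
E
```

```text
t 1.1 q [-0.62  0.35  0.33  1.92 -0.14  0.9  -0.12] pos [0.4932 0.1235 0.2313] rot [180.   -0.   95.4]
shift [-0.1592  0.0633  0.0003] turn [ 0.    -0.     0.001]
```

Request:
move_arm(moves=[[[1,-0.159,0.063,0,0,0,0.001],[1,-0.159,0.063,0,0,0,0.001],[1,-0.159,0.063,0,0,0,0.001],[1,-0.159,0.063,0,0,0,0.001],[1,-0.159,0.063,0,0,0,0.001]]])

```text
clock: 1.6
position: [0.5708, -0.0308, 0.2309]
tool_rot: [-3.141, 0.001, 1.653]
force: [-0.4, 0.1, -0.1]
grip_width: 0.0856
finger_force: 0.0
```

```bash
python3 - <<'E'
from workcell import bot
from h import *
import cv2,pickle
c=bot.camera_params("wrist"); im=bot.grab_frame("wrist"); cv2.imwrite("pics/w1.png",im[:,:,::-1]); pickle.dump(c,open("w1.pkl","wb"))
print(c)
for p in [(.571,-.029,.094),(.571,-.029,.06)]: print(proj(c,p))
delta(bot.observe(),[.571,-.029,.231],95)
E
```

```text
{'vertical_fov': 68.35595375379084, 'cx': 251.5624522516519, 'cy': 193.86605724043625, 'R': array([[ 9.96590536e-01,  8.25062510e-02,  1.47463964e-04],
       [ 7.90029867e-02, -9.54786956e-01,  2.86601459e-01],
       [ 2.37872086e-02, -2.85612652e-01, -9.58049885e-01]]), 't': array([-0.5661157 , -0.11218625,  0.35561936])}
[252.11204681 181.62229525]
[252.05167216 174.25842915]
t 1.65 q [-0.31  0.46  0.36  1.76 -0.19  0.96  0.21] pos [ 0.5702 -0.0286  0.2308] rot [-180.     0.    94.8]
shift [-0.0005  0.0008 -0.0002] turn [-0.0001  0.0001 -0.0005]
```

View pics/w1.png

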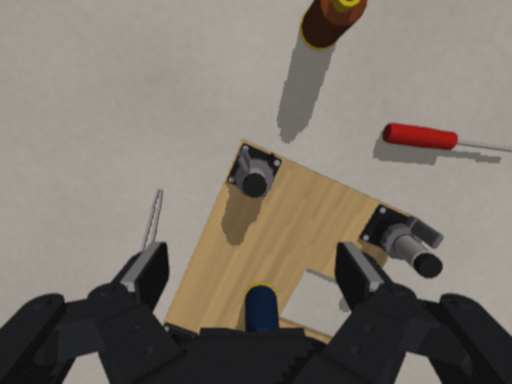

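Leg's black top is at (255,185), lever top near (245,155) behind it; both match expectations.

```bash
python3 - <<'E'
from h import *
import cv2,pickle
c=pickle.load(open("w1.pkl","rb")); im=cv2.imread("pics/w1.png")
g=im.max(2)[165:205,235:275]; m=(g<45).astype('uint8')
n,l,st,ce=cv2.connectedComponentsWithStats(m)
for i in range(1,n):
    if st[i,4]>60: print(st[i]+[235,165,0,0,0],ce[i]+[235,165])
print(ray(c,(255,185),.094)); print("lever",ray(c,(245,154),.104))
cv2.imwrite("pics/w1c.png",cv2.resize(im[130:220,215:295],None,fx=6,fy=6,interpolation=0))
E
```

```text
[242 174  24  23 435] [253.80689655 185.02528736]
[ 0.57423098 -0.03229536  0.094     ]
lever [ 5.61766164e-01 -2.29974205e-05  1.04000000e-01]
```

View pics/w1c.png

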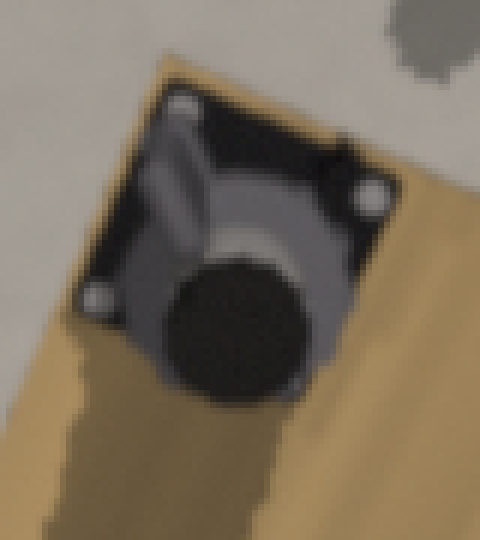

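```bash
python3 - <<'E'
from h import *
import pickle
from workcell import bot
c=pickle.load(open("w1.pkl","rb"))
L=ray(c,(254.0,185),.094); V=ray(c,(243.7,165),.104); d=V-L
print(L,V,np.hypot(*d[:2]),np.degrees(np.arctan2(d[1],d[0])))
delta(bot.observe(),[L[0],L[1],.13],97)
E
```

```text
[ 0.57321432 -0.03237949  0.094     ] [ 0.56132338 -0.01070926  0.104     ] 0.024718281908604117 118.754569804912
t 1.65 q [-0.31  0.46  0.36  1.76 -0.19  0.96  0.21] pos [ 0.5702 -0.0286  0.2308] rot [-180.     0.    94.8]
shift [-0.004   0.0028  0.1008] turn [-0.0001  0.0001 -0.006 ]
```

Request:
move_arm(moves=[[[1,-0.004,0.003,0.04,0,0,-0.006],[1,-0.004,0.003,0.08,0,0,-0.006],[1,-0.004,0.003,0.12,0,0,-0.006],[1,-0.004,0.003,0.15,0,0,-0.006],[1,-0.004,0.003,0.166,0,0,-0.006]]])

```text
clock: 2.15
position: [0.572, -0.0294, 0.0627]
tool_rot: [-3.138, -0.001, 1.697]
force: [0.5, -0.5, 0.6]
grip_width: 0.0855
finger_force: 0.0
```

```bash
python3 - <<'E'
from workcell import bot
from h import *
import cv2
cv2.imwrite("pics/w2.png",bot.grab_frame("wrist")[:,:,::-1]);
s=bot.observe();delta(s,[.5732,-.0324,.064],97);print(s["force"])
E
```

```text
t 2.2 q [-0.23  0.69  0.26  1.87 -0.29  0.62  0.33] pos [ 0.5713 -0.0294  0.0614] rot [-179.7   -0.    97.2]
shift [-0.0032  0.0015 -0.0026] turn [-0.0008 -0.0001  0.0006]
[-2.46016081  0.55846986 -2.9647393 ]
```

View pics/w2.png

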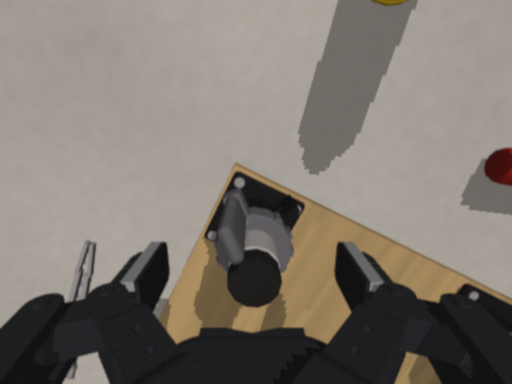

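Leg is centred between the open fingers (254,277), lever clear at (232,225). Small correction, then close.

Request:
move_arm(moves=[[[1,-0.003,0.001,-0.003,0,0,0],[0.1,-0.003,0.001,-0.003,0,0,0],[0.1,-0.003,0.001,-0.003,0,0,0],[0,-0.003,0.001,-0.003,0,0,0],[0,-0.003,0.001,-0.003,0,0,0]]], force=50)

```text
clock: 2.7
position: [0.5751, -0.0335, 0.0689]
tool_rot: [3.141, -0.0, 1.695]
force: [-2.5, 0.1, 2.0]
grip_width: 0.0286
finger_force: 2.7
```

Request:
move_arm(moves=[[[0,0,0,0,0,0,0],[0,0,0,0,0,0,0],[0,0,0,0,0,0,0]]])

```text
clock: 3.0
position: [0.5739, -0.0337, 0.0689]
tool_rot: [-3.14, -0.001, 1.695]
force: [-10.0, 0.4, 17.3]
grip_width: 0.0243
finger_force: 48.1
```

```bash
python3 - <<'E'
from workcell import bot
from h import *
s=bot.observe();delta(s,[.5732,-.0324,.087],97);print(s["force"],s["moment"],s["grip_width"],s["finger_force"])
E
```

```text
t 3.0 q [-0.23  0.68  0.26  1.86 -0.28  0.63  0.33] pos [ 0.5739 -0.0337  0.0689] rot [-179.9   -0.    97.1]
shift [ 0.0014 -0.0005 -0.0181] turn [-0.0003 -0.0001  0.0003]
[-9.98700794  0.36733469 17.26134354] [0.13750654 2.37177011 0.01579205] 0.024346503423100727 48.11847925186157
```

Request:
move_arm(moves=[[[0,0,0,-0.005,0,0,0],[0,0,0,-0.011,0,0,0],[0,0,0,-0.017,0,0,0],[0,0,0,-0.023,0,0,0],[0,0,0,-0.023,0,0,0]]])

```text
clock: 3.5
position: [0.5738, -0.0337, 0.0917]
tool_rot: [-3.14, -0.0, 1.695]
force: [-6.3, -0.2, -0.6]
grip_width: 0.025
finger_force: 49.3
```

Request:
move_arm(moves=[[[0,0,0,0,0,0,0],[0,0,0,0,0,0,0]]])

```text
clock: 3.7
position: [0.5738, -0.0337, 0.0912]
tool_rot: [-3.139, -0.0, 1.695]
force: [-6.5, -0.3, -0.7]
grip_width: 0.0244
finger_force: 49.3
```

```bash
python3 - <<'E'
from workcell import bot
from h import *
import cv2
d=bot.camera_params("scene")
im=bot.grab_frame("scene")[:,:,::-1]; cv2.imwrite("pics/s2.png",cv2.resize(im[170:290,170:310],None,fx=5,fy=5,interpolation=0))
w=bot.grab_frame("wrist")[:,:,::-1]; cv2.imwrite("pics/w3.png",w)
for z in(.094,.116,.06):print(z,(proj(d,[.5732,-.0324,z])-[170,170])*5)
print("other",(proj(d,[.76,-.098,.116])-[170,170])*5)
s=bot.observe();delta(s,[.5732,-.0324,.091],97);print(s["force"],s["moment"],s["grip_width"],s["finger_force"])
E
```

```text
0.094 [261.22021553 190.75580315]
0.116 [258.74985408 159.00200854]
0.06 [264.87409123 237.72237886]
other [528.8644347  475.38124096]
t 3.8 q [-0.24  0.65  0.28  1.85 -0.27  0.68  0.32] pos [ 0.5738 -0.0337  0.0912] rot [-179.9   -0.    97.1]
shift [ 0.0013 -0.0005  0.0002] turn [-0.0003 -0.0001  0.0004]
[-5.97940825 -0.37819904 -0.72199229] [-0.06237289  1.51838937  0.015532  ] 0.024630114718608837 49.33601438999176
```

View pics/s2.png

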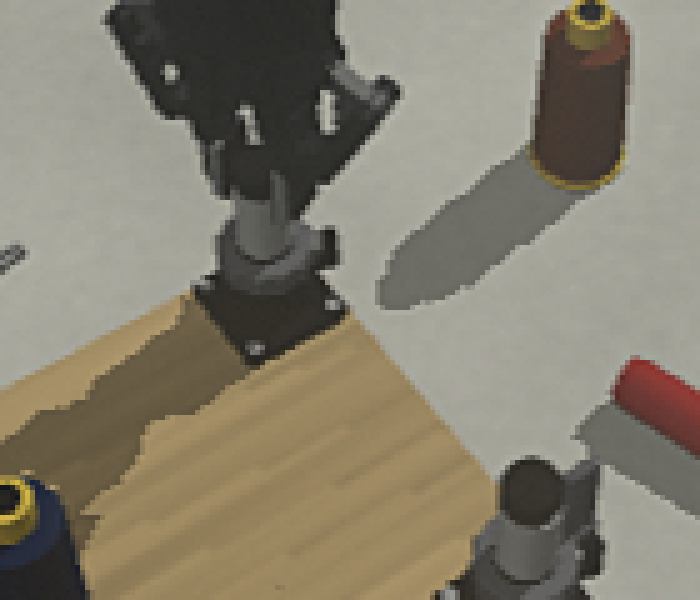

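View pics/w3.png

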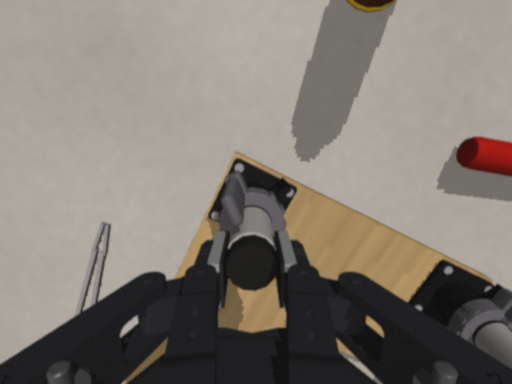

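```bash
python3 - <<'E'
from workcell import bot
from h import *
import cv2
c=bot.camera_params("wrist")
for z in(.104,.110,.116,.122):
    a=proj(c,[.5732-.013,-.0330,z]);b=proj(c,[.5732+.013,-.033,z]);print(z,a.round(1),b.round(1),"w",np.hypot(*(b-a)).round(1))
im=cv2.imread("pics/w3.png"); cv2.imwrite("pics/w3c.png",cv2.resize(im[160:310,190:320],None,fx=4,fy=4,interpolation=0))
g=im.max(2)
for r in range(236,290,4): print(r,g[r,218:290:2])
E
```

```text
0.104 [225.6 252.6] [276.1 258.3] w 50.9
0.11 [224.5 258.6] [277.1 264.5] w 53.0
0.116 [223.3 265. ] [278.2 271.2] w 55.3
0.122 [222.  272.1] [279.4 278.5] w 57.8
236 [109 107 107  91  34  25  63  83  96 128 153 150  97  77  63  54  44  32
  32  52  76 116 138 152 141 124 116  82  50  29  53 103 107 107 108 128]
240 [108 107 104  61  29  33  77 128 148  93  46  24  26  27  27  26  27  26
  28  27  27  27  28  28  63 138 151 109  43  25  31  93 107 107 107 108]
244 [107 108  97  36  24  72 141  57  22  25  23  26  27  26  29  29  29  29
  29  28  29  27  28  26  28  27  62 127  81  21  27  58 106 107 107 107]
248 [106 108  68  28  24  90  47  19  23  27  28  32  34  32  34  34  34  34
  33  33  34  33  32  32  31  25  27  26  59  45  25  38  97 107 107 108]
252 [108  99  42  27  20  21  26  28  32  31  34  34  31  32  33  30  36  33
  34  33  33  34  34  34  34  34  28  23  20  20  21  28  72 106 108 108]
256 [108  76  32  22  15  20  29  35  32  34  32  34  34  35  33  32  34  33
  33  33  31  33  33  32  33  32  31  30  19  19  21  25  44 100 107 108]
260 [104  52  29  24  22  31  3
[... 404 characters left out ...]
  40  71 100  76]
272 [80 46 37 21 25 28 31 33 32 33 31 32 32 32 33 32 31 33 33 33 32 30 31 30
 30 32 27 25 19 21 18 21 37 43 52 37]
276 [26 39 38 22 19 26 33 32 31 35 32 31 33 31 33 31 32 31 31 34 33 33 30 30
 31 31 25 24 32 32 17 24 29 25 21 30]
280 [ 27  39  37  21  22  93  78  36  31  31  32  32  29  32  32  34  28  32
  32  33  30  30  32  30  31  25  31  95 150  83  21  24  30  27  19  31]
284 [ 23  38  39  24  35 102 111  96  62  38  30  32  32  32  33  33  31  30
  29  33  32  34  30  30  35  96 152 162 164 109  23  23  29  21  17  31]
288 [ 23  36  39  23  57 109 109 109 111 111 147 119  69  41  35  31  34  32
  31  32  55  85 124 141 157 160 162 165 167 150  34  25  29  23  21  31]
```

View pics/w3c.png

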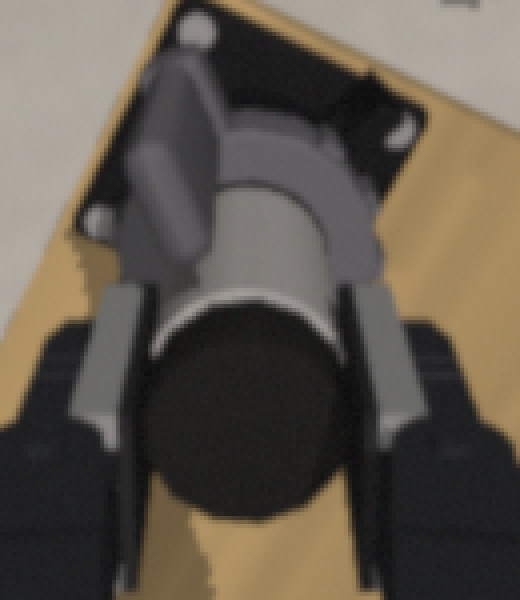

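The leg top disk centre (row ~268) matches z = 0.116 and the ring shows at the collar; milestone held. Now sweep.

Request:
move_arm(moves=[[[0,0,0,0,0,0,0.015],[0,0,0,0,0,0,0.03],[0,0,0,0,0,0,0.045],[0,0,0,0,0,0,0.06],[0,0,0,0,0,0,0.075]]])

```text
clock: 4.3
position: [0.5737, -0.0337, 0.0912]
tool_rot: [-3.139, 0.001, 1.22]
force: [-7.4, -1.2, -1.1]
grip_width: 0.0241
finger_force: 50.7
```

```bash
python3 - <<'E'
from workcell import bot
from h import *
s=bot.observe();delta(s,[.5732,-.0330,.0912],27);print(s["force"],s["moment"],s["grip_width"],s["finger_force"])
E
```

```text
t 4.3 q [-0.33  0.67  0.41  1.86 -0.4   0.69 -0.04] pos [ 0.5737 -0.0337  0.0912] rot [-179.9    0.    69.9]
shift [ 0.0005 -0.0007 -0.    ] turn [-0.0003  0.0002  0.1192]
[-7.43013763 -1.21089262 -1.11478656] [-0.15692734  1.76416926  0.07448559] 0.024132574784000684 50.69837553135585
```

Request:
move_arm(moves=[[[0,0,0,0,0,0,0.015],[0,0,0,0,0,0,0.03],[0,0,0,0,0,0,0.045],[0,0,0,0,0,0,0.06],[0,0,0,0,0,0,0.07]]])

```text
clock: 4.8
position: [0.5736, -0.0336, 0.0911]
tool_rot: [-3.14, 0.002, 0.781]
force: [-8.4, -0.3, -0.3]
grip_width: 0.0244
finger_force: 50.7
```

```bash
python3 - <<'E'
from workcell import bot
from h import *
import cv2
s=bot.observe();delta(s,[.5732,-.0330,.0912],27);print(s["force"],s["moment"],s["grip_width"],s["finger_force"])
im=bot.grab_frame("wrist")[:,:,::-1];cv2.imwrite("pics/w4.png",im)
E
```

```text
t 4.8 q [-0.4   0.7   0.53  1.86 -0.52  0.72 -0.37] pos [ 0.5736 -0.0336  0.0911] rot [-1.799e+02  1.000e-01  4.470e+01]
shift [ 0.0002 -0.0007 -0.0001] turn [-0.0003  0.0003  0.0492]
[-8.37335392 -0.33258625 -0.34902512] [-0.05422288  1.90420907  0.11432869] 0.024447381078575647 50.68523561640177
```

View pics/w4.png

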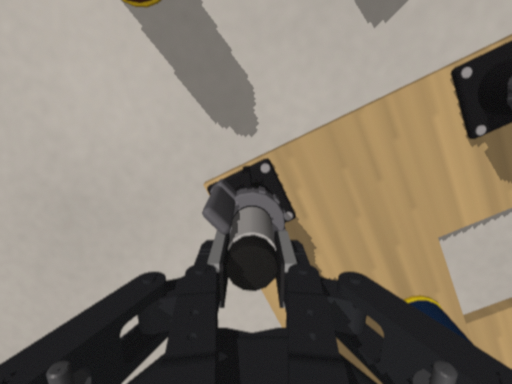

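The lever (225,205) now leans on the left finger, and the moment about z has risen by about 0.1 N m, so it is being swept. That view put me at 11 pictures, one over the limit of 10, so I'll finish by force and moment readings only.

Request:
move_arm(moves=[[[0,0,0,0,0,0,0.01],[0,0,0,0,0,0,0.02],[0,0,0,0,0,0,0.028]]])

```text
clock: 5.15
position: [0.5736, -0.0336, 0.0911]
tool_rot: [-3.14, 0.002, 0.606]
force: [-9.0, -0.8, -1.2]
grip_width: 0.0244
finger_force: 51.1
```

```bash
cat > o.py <<'E'
from workcell import bot
from h import *
s=bot.observe();delta(s,[.5732,-.0330,.0912],27);print(s["force"],s["moment"],s["grip_width"],s["finger_force"])
E
python3 o.py
```

```text
t 5.15 q [-0.43  0.72  0.57  1.86 -0.56  0.73 -0.5 ] pos [ 0.5736 -0.0336  0.0911] rot [-1.799e+02  1.000e-01  3.470e+01]
shift [ 0.0001 -0.0007 -0.0001] turn [-0.0003  0.0003  0.0214]
[-9.04272805 -0.7527603  -1.21004144] [0.01442276 1.87247329 0.11901013] 0.024391803967339153 51.05044884548988
```

Request:
move_arm(moves=[[[0,0,0,0,0,0,0.008],[0,0,0,0,0,0,0.014],[0,0,0,0,0,0,0.014]]])

```text
clock: 5.45
position: [0.5736, -0.0336, 0.0911]
tool_rot: [-3.14, 0.002, 0.519]
force: [-8.8, -0.6, 1.1]
grip_width: 0.0244
finger_force: 50.9
```

```bash
python3 o.py
```

```text
t 5.45 q [-0.45  0.72  0.59  1.87 -0.58  0.74 -0.57] pos [ 0.5736 -0.0336  0.0911] rot [-1.799e+02  1.000e-01  2.970e+01]
shift [-0.     -0.0007 -0.0001] turn [-0.0002  0.0004  0.0076]
[-8.79236739 -0.57882388  1.05383926] [-0.01312268  1.97431697  0.11933364] 0.024439190826656902 50.918144249590114
```

Still only sweeping friction; continue in 4° steps.

Request:
move_arm(moves=[[[0,0,0,0,0,0,0.006],[0,0,0,0,0,0,0.011],[0,0,0,0,0,0,0.011]]])

```text
clock: 5.75
position: [0.5735, -0.0336, 0.0911]
tool_rot: [-3.14, 0.002, 0.45]
force: [-9.4, -1.7, 0.3]
grip_width: 0.0242
finger_force: 52.0
```

Request:
move_arm(moves=[[[0,0,0,0,0,0,0.006],[0,0,0,0,0,0,0.011],[0,0,0,0,0,0,0.011]]])

```text
clock: 6.05
position: [0.5733, -0.0335, 0.0911]
tool_rot: [-3.14, 0.003, 0.381]
force: [-10.4, -0.6, 0.9]
grip_width: 0.0246
finger_force: 54.6
```

```bash
python3 - <<'E'
exec(open("o.py").read())
import cv2
c=bot.camera_params("wrist");im=bot.grab_frame("wrist");cv2.imwrite("pics/w5.png",im[:,:,::-1])
for a in(90,80,70,60):print(a,[proj(c,[.5732+r*np.cos(np.radians(a)),-.033+r*np.sin(np.radians(a)),.104]).round(0) for r in(.017,.035)])
E
```

```text
t 6.05 q [-0.47  0.74  0.63  1.87 -0.62  0.75 -0.68] pos [ 0.5733 -0.0335  0.0911] rot [-179.9    0.2   21.9]
shift [ 0.0001 -0.0005 -0.0001] turn [-0.0003  0.0004 -0.0143]
[-10.44387036  -0.60691488   0.85272172] [0.13132171 2.35382932 0.35008508] 0.02463682632115488 54.5710985083133
90 [array([218., 246.]), array([184., 234.])]
80 [array([221., 241.]), array([189., 224.])]
70 [array([224., 237.]), array([196., 214.])]
60 [array([229., 233.]), array([205., 206.])]
```

Request:
move_arm(moves=[[[0,0,0,0,0,0,0.004],[0,0,0,0,0,0,0.007],[0,0,0,0,0,0,0.007]]])

```text
clock: 6.4
position: [0.5732, -0.0334, 0.0911]
tool_rot: [-3.14, 0.003, 0.338]
force: [-10.5, 0.3, 2.3]
grip_width: 0.0244
finger_force: 56.6
```

```bash
python3 - <<'E'
exec(open("o.py").read())
import cv2
# edge: lever top blade orientation, from bluish-grey mask near expected place
c=bot.camera_params("wrist");im=bot.grab_frame("wrist");cv2.imwrite("pics/w6.png",im[:,:,::-1])
sub=im[195:250,175:235].max(2)
for r in range(0,55,3): print(195+r,' '.join('%3d'%v for v in sub[r,::3]))
for a in(80,70,60):print(a,[proj(c,[.5732+r*np.cos(np.radians(a)),-.033+r*np.sin(np.radians(a)),.104]).round(0) for r in(.017,.035)])
E
```

```text
t 6.4 q [-0.47  0.74  0.64  1.87 -0.63  0.75 -0.71] pos [ 0.5732 -0.0334  0.0911] rot [-179.9    0.2   19.4]
shift [ 0.0001 -0.0004 -0.0001] turn [-0.0003  0.0005 -0.0212]
[-10.51257389   0.30304632   2.28514025] [0.12614991 2.45566101 0.50966061] 0.024382100058609694 56.624213783070445
195 191 190 189 192 192 193 192 192 192 189 183  91  65  45  40  45  78  83  54  44
198 191 189 189 189 191 194 194 194 191 190 172  71  56  44  42  43  40  55  73  79
201 189 189 189 188 189 192 192 193 192 188 105  65  50  42  44  42  42  40  47  71
204 189 189 191 189 188 190 190 190 189 167  72  58  45  44  43  43  41  41  39  55
207 190 191 192 190 188 190 190 188 185 108  66  49  43  42  42  43  40  42  42  57
210 192 191 192 191 189 190 191 189 163  73  60  45  43  43  42  42  41  42  40  66
213 190 189 188 190 189 191 191 189 101  81  61  44  42  42  44  42  41  41  40 102
216 189 187 189 188 190 189 189 180 104  98  83  65  47  43  42  42  43  41  48 105
219 189 189 189 189 190 190 190 163 105 104  94  85  71  51  43  41  42  40  62  94
222 190 188 189 188 190 191 192 187 113 102 103  98  88 
[... 221 characters left out ...]
92 191 191 192 191 190 179 115  99  99  92  82  58  80  88
234 189 189 190 188 191 193 192 190 192 191 189 187 186 144  96  97  79  49  63  67
237 190 189 189 190 191 192 192 191 191 192 189 187 188 159  90  87  82  25  44  71
240 188 190 189 187 189 191 191 192 191 191 150  91  92  94  90  90  77  28  41  98
243 189 188 188 186 187 189 188 191 190 134  35  28  32  88  90  90  58  25  64  82
246 189 188 187 189 188 188 188 192 180  37  30  31  48  90  89  90  45  23  98  26
249 186 187 187 190 189 188 189 191 132  37  38  35  76  89  89  90  33  22  60  21
80 [array([220., 242.]), array([188., 226.])]
70 [array([223., 238.]), array([194., 216.])]
60 [array([228., 234.]), array([203., 208.])]
```

```bash
python3 -c "
from workcell import bot
print(bot.job_done())"
```

```text
the job is handed in; nothing more can be done
None
```

The leg is held at its ring mark with the cam lever swept home, and the job is handed in at about 6.5 s with the grip still on; the verdict was not reported back, and I viewed 11 pictures, one over the limit of 10.

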